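# Lower a test coupon into a beaker with a ratchet dip hoist

## Robot

A 7-joint arm with a two-finger parallel gripper is mounted at the origin on a cart in front of the work surface, level with it; the furniture and walls round the work are solid. World frame = base frame: x ahead of the robot, y to its left, z up, the work surface at z = 0. Lengths are in m, angles in rad, forces in N, time in s.
With the tool pointing down it reaches from about 0.425 to 0.875 m from the base axis. Payload 4.7 kg.
Tool frame: the origin (TCP) lies midway between the tips of the shut fingers; the grasp point (between the pads) lies 19 mm behind it; z points along the fingers, y is the direction in which the jaws open and shut (so a half turn about z gives the same grasp; the last joint's range is limited). The gripper opens to 87 mm and grips with 3 to 60 N. Pads are 19 mm wide; open, the fingers measure 117 mm over their backs; the gripper's body (75 mm by 190 mm) begins 51 mm behind the grasp point.
Start: joints at [-1.317, 0.321, -0.07, 1.45, 0.023, 1.371, -0.057], TCP at [0.154, 0.631, 0.223] pointing down, gripper open.
Joint ranges: [-2.86, 2.86], [-0.3, 2.09], [-1.38, 1.24], [0.06, 2.45], [-1.56, 4.7], [0.09, 2.05], [-2.69, 2.69]. Speed limits (rad/s): [2.57, 2.57, 3.14, 3.14, 3.14, 3.14, 3.14].

## Interface

Orientations are given as a rotation vector (axis times angle).
In Python, from bench import get_state, eyes, job gives the robot as it stands. The module is installed in compiled form; this text tells all that it offers.
- The arm moves only by the shell command python3 -m jog 'ROWS' [FORCE]. ROWS is JSON, a list that holds one entry, the list of rows, each a list of 5 numbers: the opening, from 0 (shut) to 1 (fully open), then the shift along the tool's x, y, z in units of 40 mm (1.0 is 40 mm), then the turn about the tool's z in units of 5 degrees (1.0 is 5 degrees). In form: [[[jaw, dx, dy, dz, turn], ...]]. A call has 1 to 10 rows; each row shifts and turns the commanded pose from where the row before left it, along the tool's axes as they then stand; what a row does not reach is not made up. A row lasts 1/8 s, in which the tool goes at most 62.5 mm and 10.7 degrees, less where a joint would pass 70% of its speed; a pose out of reach is approached as far as the arm can. A call is refused whole if a number of a shift passes 1 or a number of a turn 1, either way. A call with a gripper value outside its range is refused whole. The fingers move at their own pace and stop on an object; FORCE is the grip in N (left out, the last holds). Time passes only in rows, so rows that do not move let the fingers close. It gives the time, the measured TCP pose, the force and the opening at its end, in the units of the state.
- get_state(): the state, without advancing time (a new reading comes with each control period).
- eyes.get_image(name): name is "side" or "top" or "wrist"; returns (picture, depth): 400x640x3 uint8, red, green, blue; 400x640 float32, m along the optical axis (not along the pixel's ray), 0 where there is no reading.
- eyes.camera_params(name): a dict with "camera_matrix" (3x3 intrinsics, pixels), "pose" (4x4, takes a point from camera to world coordinates); the wrist camera has in their place "mount" (4x4, takes a point from camera to tool coordinates, whose origin is the TCP and whose axes are the flange's). Camera axes: x right, y down, z forward; pixel columns grow to the right and rows downward; lengths in m; the calibration is good to about 2 mm. A picture is of the moment at which its call begins: read the wrist's pose just before it. camera_params takes no time and is no camera call.
- job.close_job(): hands the job in, once; it reports no verdict.
The state is a dict: "time": time; "joint_positions": joint angles; "qd": joint speeds; "joint_torque": joint torques, N m; "position": TCP position; "tool_rot": TCP orientation; "ft_force": force on the tool from outside, world axes, zero at the start; "torque": the same for the moment, N m; "grip_width": opening from 0.0 (shut) to 1.0 (fully open).
Only numpy, scipy, OpenCV 4.12 (cv2) and the standard library are available. Lean on these libraries where they do the work, as an engineer would, in place of code of your own. Each camera call takes 0.05 s, during which the arm holds its last target. There are 200 camera calls.

## Task

Stand the empty beaker centred on the red ring of the dip hoist's base plate. Then flick the pawl's red lever over to its off stop, take the weight on the black crank handle and wind up a touch so that the pawl springs clear, and ease the drum back gently, never letting it run, until the boom is fully down on its stop and the copper coupon hangs in the beaker. Keep the beaker upright and leave the amber bottle and yellow jar where they stand.

Things in the scene. Friction and masses are not known exactly. Their poses are not given: they have to be found in the camera images.
- hoist: Fixed dip hoist, 270 mm tall. Origin on the worktop under the drum axis; x points away from its crank side, y to the boom side, z up (hoist frame, used in all entries). Base plate 10 mm thick, x -50..50, y -80..195 mm. Blue upright behind the drum. Drum axis parallel to x at y 0, z 170; ratchet wheel radius 57. A yellow boom, 160 mm, fixed to the drum, leans 52 deg from upright to +y at the start.
- place_ring (a point): Centre of the red ring (62 mm across) on the base plate's top, 10 mm above the worktop; hoist x 0, y 157 mm. The raised coupon hangs over it, so a gripper straight down would strike it: lean the tool 25 to 30 deg (its upper end towards hoist +y), fingers closing along hoist x, and descend along the leaning tool.
- beaker_centre (a point): Centre of an empty loose glass beaker with a spout, half-way up: 48 mm across the body, 54 to 59 mm over the flared rim and spout, 68 mm high, open, inside about 42 mm wide, 0.05 kg. Its z axis is up. Grasp it across the body at or a little above the centre. Stood on the ring, its centre is 44 mm above the worktop.
- pawl_lever (a joint): Angle of the pawl's thumb lever, rad: 0 = on (start, upright), 0.75 = off stop. Pivot parallel to hoist x at y -70, z 220 mm; the red knob 50 mm above it moves to hoist +y and a little down as the value grows. 2 to 3 N move it; it stays where left. The pawl is sprung to it: with the lever off the spring pulls the pawl away, but the tooth keeps hold while the drum's weight rests on the pawl.
- lever_knob (a point): Centre of the lever's red knob: a bar 16 mm across, 32 mm long, parallel to hoist x; at the start at hoist x -50, y -70, z 270 mm. Push it sideways to hoist +y, about 34 mm, with the shut fingers.
- pawl (a joint): Angle of the brass pawl relative to its lever, rad: about 0 at the start; about minus the lever's value while a tooth still holds the pawl; goes to about -0.25 when the pawl has sprung clear.
- drum (a joint): Angle of the drum, rad: 0 at the start (boom up, pawl in a tooth), grows as the boom comes down, 0.95 = fully down on the stop; negative = wound up further (to -0.5). The weight drives it down with about 0.3 N m; it runs away if the pawl is off and nobody holds the crank (over 1.2 rad/s counts as running). With the lever off, winding up 0.1 to 0.15 rad frees the pawl; one tooth is 0.39 rad.
- crank_grip (a point): On the axis of the black crank handle, a freely spinning round grip 23 mm across, 70 mm long (42 mm from here to its inner end), parallel to hoist x. Start: hoist x -94, y 0, z 245 mm; moves on a 75 mm radius about the drum axis towards +y as the boom comes down (y 61, z 214 at the stop). Grasp from above, closing along hoist y; 4 to 6 N along the arc hold the weight.
- coupon_tip (a point): Middle of the lower end of the copper coupon (4 mm by 16 along hoist y, 60 long), swinging from the boom tip 95 mm below its pivot. Start: hoist x 0, y 126, z 173 mm (boom tip z 268); lowered: y 153, z 30; on the way at most y 160.
- amber_bottle_centre (a point): Bystander: centre of a loose amber dropper bottle, 33 mm across, 106 mm high, half-way up.
- yellow_jar_centre (a point): Bystander: centre of a loose yellow jar, 61 mm across, 84 mm high, half-way up.
Things that resemble listed ones, but are neither listed nor needed, are in the scene too. What is meant by the part that bears beaker_centre is not purple, and is the larger of those in its own colour.

How it is judged:
On the way, in this order (a step that is already met when the one before it is completed fails the run):
1. the beaker stands upright on the ring, let go, with the boom still up (horizontal distance between beaker_centre and place_ring below 0.01 m and height (world z) of beaker_centre between 0.04 and 0.05 m and angle between beaker_centre's own z axis and vertical below 0.1 rad and contact force between beaker and the fingers below 0.1 N and value of joint drum below 0.1 rad and value of joint pawl_lever below 0.3 rad), for 0.2 s.
2. the pawl's lever is over at its off stop, with the boom still up (value of joint pawl_lever above 0.6 rad and value of joint drum below 0.1 rad), for 0.2 s.
3. the pawl has sprung clear with the boom still up (value of joint pawl_lever above 0.5 rad and value of joint pawl above -0.4 rad and value of joint drum below 0.15 rad), for 0.1 s.
At the end, for the whole second after the job is handed in: The drum is down on its stop (above 0.91 rad) and still, the coupon's lower end is inside the beaker (below 45 mm height, within 20 mm of the beaker's axis), and the beaker stands upright (within 0.1 rad) and at rest on the base plate within 10 mm of the ring's centre (value of joint drum above 0.91 rad and velocity of joint drum below 0.1 rad/s and horizontal distance between beaker_centre and place_ring below 0.01 m and height (world z) of beaker_centre between 0.04 and 0.05 m and angle between beaker_centre's own z axis and vertical below 0.1 rad and height (world z) of coupon_tip below 0.045 m and horizontal distance between coupon_tip and beaker_centre below 0.02 m and linear speed of beaker below 0.02 m/s); the robot touches nothing.
It fails at once if the drum runs down faster than 1.2 rad/s (velocity of joint drum above 1.2 rad/s).
It fails at once if the beaker is tipped by more than 0.5 rad (angle between beaker_centre's own z axis and vertical above 0.5 rad).
It fails at once if the amber bottle is pushed by more than 30 mm or knocked over (distance of amber_bottle_centre from where it was at the start of the episode above 0.03 m or angle between amber_bottle_centre's own z axis and vertical above 0.5 rad).
It fails at once if the yellow jar is pushed by more than 30 mm or knocked over (distance of yellow_jar_centre from where it was at the start of the episode above 0.03 m or angle between yellow_jar_centre's own z axis and vertical above 0.5 rad).
It also fails if it takes over 66 s, if anything falls off the work surface, if the arm or the gripper's body presses on something with over 40 N, if the wrist force passes 120 N, or if a joint passes its speed limit or range.

## Working session

There is one attempt and no reset: what is moved stays moved. The work goes in short steps, Python scripts to look and compute and a shell command to move; the robot and the scene stay as the last step left them, time stands still between calls to the robot, and variables do not carry over. Pictures are saved under pics/ and viewed, about 8 in all and at most 12, crops included, and the job is handed in when it is done.

```bash
mkdir -p pics; cat > h.py <<'E'
import numpy as np, cv2
from bench import get_state, eyes, job
from scipy.spatial.transform import Rotation as R
def cam(n):
    s=get_state(); p=eyes.camera_params(n)
    img,d=eyes.get_image(n)
    K=np.array(p["camera_matrix"])
    if n=="wrist":
        T=np.eye(4);T[:3,:3]=R.from_rotvec(s["tool_rot"]).as_matrix();T[:3,3]=s["position"]
        T=T@np.array(p["mount"])
    else: T=np.array(p["pose"])
    return img,d,K,T
def pts(d,K,T):
    v,u=np.indices(d.shape)
    P=np.stack([(u-K[0,2])/K[0,0]*d,(v-K[1,2])/K[1,1]*d,d],-1)
    return P@T[:3,:3].T+T[:3,3]
def plane(u,v,z,K,T):
    r=T[:3,:3]@np.array([(u-K[0,2])/K[0,0],(v-K[1,2])/K[1,1],1.]); o=T[:3,3]
    return o+r*(z-o[2])/r[2]
def save(n,img): cv2.imwrite("pics/"+n+".png",img[...,::-1])
E
python3 - <<'E'
from h import *
s=get_state();print({k:np.round(v,3) for k,v in s.items()})
for n in("top","side"):
    i,d,K,T=cam(n);save(n,i);np.savez(n,i=i,d=d,K=K,T=T);print(n,K.round(1).tolist(),T.round(3).tolist())
E
```

```text
{'time': np.float64(0.0), 'joint_positions': array([-1.317,  0.322, -0.07 ,  1.452,  0.023,  1.371, -0.057]), 'qd': array([-0.   ,  0.   ,  0.   , -0.001,  0.001, -0.001,  0.   ]), 'joint_torque': array([-0.0000e+00, -4.9129e+01, -4.0400e-01, -3.1253e+01, -6.4000e-02,
        4.4000e-02,  0.0000e+00]), 'position': array([0.154, 0.631, 0.221]), 'tool_rot': array([-3.760e-01, -3.119e+00,  3.000e-03]), 'ft_force': array([0.244, 0.115, 0.763]), 'torque': array([-0.007,  0.015, -0.056]), 'grip_width': np.float64(0.999)}
top [[371.1, 0.0, 314.9], [0.0, 371.1, 198.0], [0.0, 0.0, 1.0]] [[-0.044, -0.975, 0.219, 0.294], [-0.999, 0.044, -0.004, 0.183], [-0.006, -0.219, -0.976, 1.047], [0.0, 0.0, 0.0, 1.0]]
side [[421.0, 0.0, 320.5], [0.0, 421.0, 203.8], [0.0, 0.0, 1.0]] [[-1.0, -0.004, 0.017, 0.461], [-0.014, 0.747, -0.665, 0.751], [-0.01, -0.665, -0.747, 0.825], [0.0, 0.0, 0.0, 1.0]]
```

View pics/top.png

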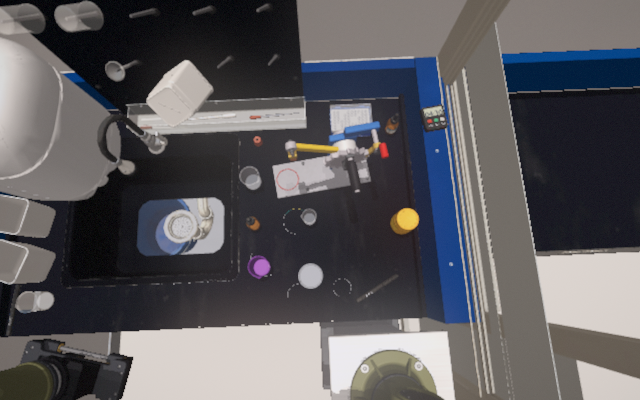

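View pics/side.png

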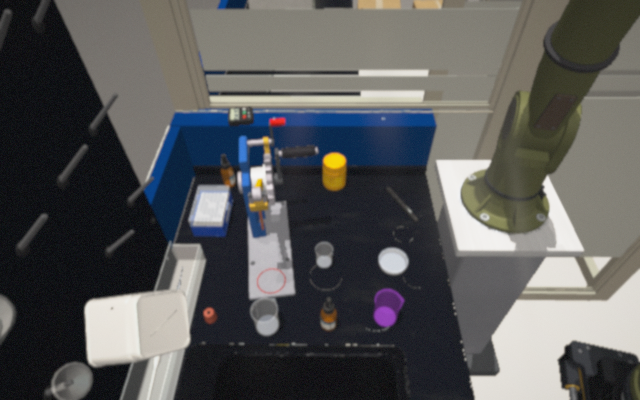

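Beaker candidates in the top view are clear glass at (250,178), a smaller clear one at (308,216), purple at (259,266) and a white dish at (310,275). The description points to (250,178). I'll check it in a close crop and measure the hoist.

```bash
python3 - <<'E'
from h import *
t=np.load("top.npz");s=np.load("side.npz")
for n,c in(("top",t),("side",s)):
    hsv=cv2.cvtColor(c["i"],cv2.COLOR_RGB2HSV)
    P=pts(c["d"],c["K"],c["T"])
    m=(((hsv[...,0]<8)|(hsv[...,0]>170))&(hsv[...,1]>70)&(hsv[...,2]>70)).astype(np.uint8)
    k,l,st,ce=cv2.connectedComponentsWithStats(m)
    for j in range(1,k):
        if st[j,4]>8:
            q=P[(l==j)&(c["d"]>0)]; print(n,"red",st[j].tolist(),ce[j].round(1),np.median(q,0).round(3) if len(q) else 0, plane(*ce[j],.01,c["K"],c["T"]).round(3))
    g=(hsv[...,1]<40)&(hsv[...,2]>110)&(abs(P[...,2]-.01)<.006)&(P[...,0]>.35)&(P[...,0]<.75)&(abs(P[...,1])<.5)&(c["d"]>0)
    k,l,st,ce=cv2.connectedComponentsWithStats(g.astype(np.uint8))
    j=1+np.argmax(st[1:,4]);q=P[l==j][:,:2].astype(np.float32)
    print(n,"plate",st[j].tolist(),cv2.minAreaRect(q),cv2.boxPoints(cv2.minAreaRect(q)).round(3).tolist())
a=cv2.resize(t["i"][90:300,225:425],None,fx=2.8,fy=2.8,interpolation=cv2.INTER_CUBIC)
save("topc",a)
b=cv2.resize(s["i"][100:350,180:430],None,fx=2.4,fy=2.4,interpolation=cv2.INTER_CUBIC)
save("sidec",b)
E
```

```text
top red [250, 116, 11, 3, 26] [254.8 116.8] [0.783 0.349 0.014] [0.786 0.349 0.01 ]
top red [427, 119, 6, 5, 24] [429.2 120.8] [ 0.673 -0.115  0.181] [ 0.748 -0.174  0.01 ]
top red [141, 127, 10, 1, 10] [145.5 127. ] [0.746 0.656 0.059] [0.768 0.677 0.01 ]
top red [253, 136, 10, 11, 77] [257.3 140.7] [0.704 0.341 0.021] [0.709 0.342 0.01 ]
top red [379, 142, 10, 17, 128] [383.5 150.2] [0.57  0.025 0.275] [ 0.662 -0.029  0.01 ]
top plate [272, 157, 78, 41, 2005] ((0.5965299606323242, 0.18898048996925354), (0.10223370790481567, 0.21264496445655823), 7.7319746017456055) [[0.5320000052452087, 0.28700000047683716], [0.5600000023841858, 0.07699999958276749], [0.6610000133514404, 0.09099999815225601], [0.6330000162124634, 0.3009999990463257]]
side red [241, 115, 6, 5, 22] [243.7 116.6] [ 0.673 -0.114  0.182] [ 0.73  -0.345  0.01 ]
side red [270, 118, 15, 9, 108] [276.9 121.8] [0.57  0.029 0.275] [ 0.622 -0.319  0.01 ]
side red [259, 212, 4, 8, 17] [260.3 215.5] [0.59  0.235 0.211] [0.632 0.066 0.01 ]
side red [261, 221, 3, 8, 14] [261.9 224.6] [0.59  0.235 0.185] [0.625 0.096 0.01 ]
side red [203, 307, 14, 17, 183] [209.3 314.9] [0.708 0.345 0.017] [0.71 0.34 0.01]
side plate [248, 202, 47, 97, 2698] ((0.601896345615387, 0.15848441421985626), (0.10000653564929962, 0.2733392119407654), 8.579176902770996) [[0.5320000052452087, 0.28600001335144043], [0.5730000138282776, 0.01600000075995922], [0.671999990940094, 0.03099999949336052], [0.6309999823570251, 0.3009999990463257]]
```

View pics/topc.png

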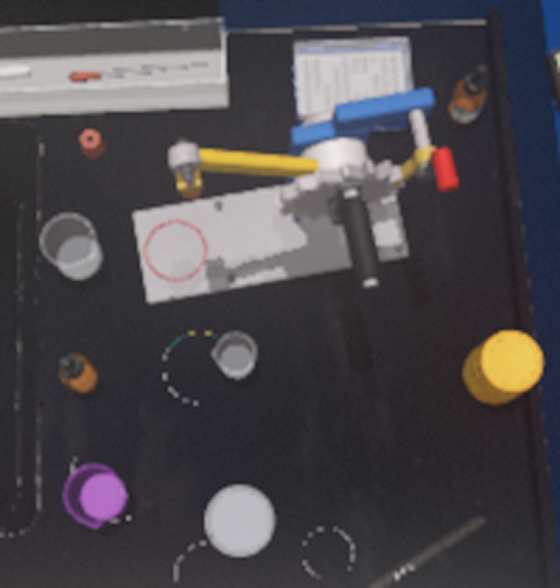

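View pics/sidec.png

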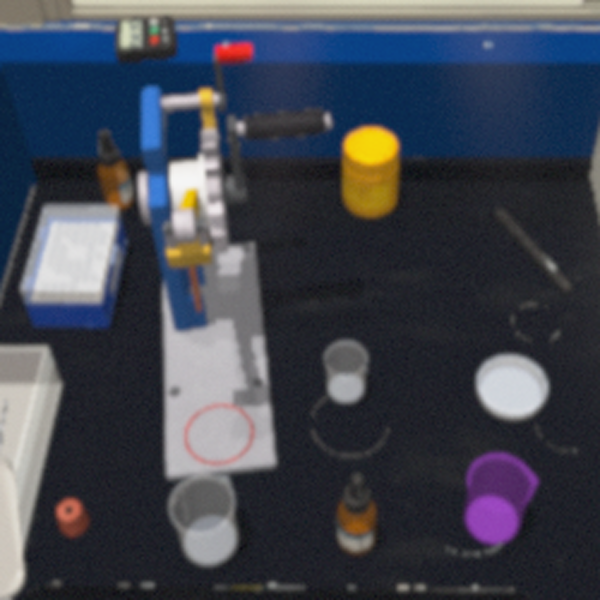

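```bash
python3 - <<'E'
from h import *
t=np.load("top.npz");s=np.load("side.npz")
f=lambda c,x,y,z:plane(x,y,z,c["K"],c["T"]).round(4)[:2]
T=lambda x,y,z:f(t,x/2.8+225-.3,y/2.8+90-.3,z)
S=lambda x,y,z:f(s,x/2.4+180-.3,y/2.4+100-.3,z)
print("ring",T(176,250,.01),S(219.5,434,.01))
print("beaker rim",T(70,240,.068),S(203,503,.068),"base",T(80,258,.003),S(210,540,.003))
print("rimW",T(40,240,.068)-T(103,240,.068),"small",T(212,350,.05)-T(257,350,.05))
print("small",T(236,362,.003),"amberL",T(80,380,.0),S(357,545,0),"amberR",T(463,112,0),"jar",T(510,353,.084),"redcork",T(92,143,.02))
a=np.deg2rad(8.4);y=np.array([-np.sin(a),np.cos(a)]);x=np.array([y[1],-y[0]]);o=np.array([.6019,.1585])-.0575*y
for n,p in dict(o=(0,0),ring=(0,.157),knob=(-.05,-.07),crank=(-.094,0),crank_end=(-.094+.061,.061),tip=(0,.126)).items(): print(n,(o+x*p[0]+y*p[1]).round(4))
for c,n in((t,"t"),(s,"s")):
  P=pts(c["d"],c["K"],c["T"]); 
  m=(c["d"]>0)&(P[...,2]>.225)&(P[...,2]<.3)&(P[...,0]>.44)&(P[...,0]<.54)&(P[...,1]<.2)&(P[...,1]>0)
  q=P[m];print(n,len(q),q.min(0).round(3),q.max(0).round(3),np.median(q,0).round(3))
g=R.from_rotvec(get_state()["tool_rot"]).as_matrix();print(g.round(2).tolist())
print(np.array(eyes.camera_params("wrist")["mount"]).round(3).tolist())
E
```

```text
ring [0.5868 0.2555] [0.5872 0.2553]
beaker rim [0.5853 0.3551] [0.5858 0.3559] base [0.5847 0.3562] [0.5868 0.3571]
rimW [0.0029 0.0618] small [0.002  0.0438]
small [0.4678 0.1984] amberL [0.457  0.3577] [0.4591 0.3591] amberR [ 0.7293 -0.0567] jar [ 0.4512 -0.0601] redcork [0.7045 0.3398]
o [0.6103 0.1016]
ring [0.5874 0.2569]
knob [0.5711 0.0251]
crank [0.5173 0.0879]
crank_end [0.5687 0.1571]
tip [0.5919 0.2263]
t 260 [0.482 0.078 0.242] [0.54  0.105 0.26 ] [0.511 0.092 0.254]
s 289 [0.484 0.079 0.236] [0.54  0.104 0.259] [0.513 0.095 0.252]
[[-0.97, 0.24, -0.0], [0.24, 0.97, -0.0], [-0.0, -0.0, -1.0]]
[[0.0, -0.954, -0.299, 0.081], [1.0, 0.0, 0.0, 0.001], [-0.0, -0.299, 0.954, -0.162], [0.0, 0.0, 0.0, 1.0]]
```

```bash
cat >> h.py <<'E'
a=np.deg2rad(8.4);HY=np.array([-np.sin(a),np.cos(a),0]);HX=np.array([HY[1],-HY[0],0]);O=np.array([.6101,.1012,0])
def w2h(p): q=np.asarray(p)-O; return np.array([q@HX,q@HY,q[2]])
def rem(hx,hy,z,v=True):
    s=get_state();M=R.from_rotvec(s["tool_rot"]).as_matrix()
    D=O+hx*HX+hy*HY+[0,0,z]-s["position"]
    ty=M[:,1];c=np.rad2deg(np.arctan2(ty@HY,ty@HX))
    print("t",round(float(s["time"]),2),"tcp_h",w2h(s["position"]).round(4),"units",(M.T@D/.04).round(2),"turn",round(c/5,2),"F",np.round(s["ft_force"],1),"w",round(float(s["grip_width"]),3))
E
cat > r.py <<'E'
import sys;from h import *
rem(*map(float,sys.argv[1:4]))
E
python3 -m jog '[[[1,-0.9,-0.3,0,0],[1,-0.9,-0.3,0,0],[1,-0.9,-0.3,0,0],[1,-0.9,-0.3,0,0],[1,-0.9,-0.3,0,0],[1,-0.9,-0.3,0,0],[1,-0.9,-0.3,0,0],[1,-0.9,-0.3,0,0],[1,-0.9,-0.3,0,0],[1,-0.9,-0.3,0,0]]]' 10
python3 -m jog '[[[1,0,0,0,1],[1,0,0,0,1],[1,0,0,0,1],[1,0,0,0,1],[1,0,0,0,1],[1,0,0,0,1],[1,0,0,0,1],[1,0,0,0,1],[1,0,0,0,1],[1,0,0,0,1]]]'
python3 -m jog '[[[1,0,0,0,1],[1,0,0,0,1],[1,0,0,0,1],[1,0,0,0,0.6],[1,0,0,0,0]]]'
python3 r.py .013 .255 .22
```

```text
time: 1.35
position: [0.4763, 0.4285, 0.2221]
tool_rot: [-0.375, -3.119, 0.001]
ft_force: [0.6, 0.1, -0.5]
grip_width: 0.997
time: 2.6
position: [0.4753, 0.4291, 0.222]
tool_rot: [-1.662, -2.665, 0.002]
ft_force: [-0.4, -0.7, 0.4]
grip_width: 1.001
time: 3.22
position: [0.4754, 0.4292, 0.2221]
tool_rot: [2.055, 2.376, -0.001]
ft_force: [0.1, 0.4, 0.1]
grip_width: 1.001
t 3.23 tcp_h [-0.0854  0.3442  0.2221] units [-2.23  2.46  0.05] turn -0.02 F [0.1 0.4 0.1] w 1.001
```

```bash
python3 -m jog '[[[1,-0.7,0.8,0,0],[1,-0.75,0.83,0,0],[1,-0.75,0.83,0,0],[1,0,0,0,0]]]'
python3 - <<'E'
from h import *
rem(.013,.255,.1)
i,d,K,T=cam("wrist");np.savez("w1",i=i,d=d,K=K,T=T)
for x,y,z,n in((.013,.255,.068,"rim"),(.013,.255,.003,"base")):
    p=O+x*HX+y*HY+[0,0,z]; c=T[:3,:3].T@(p-T[:3,3]); uv=(K@c/c[2])[:2].round(1); print(n,uv); cv2.circle(i,tuple(int(v) for v in uv),3,(0,255,0),-1)
save("w1",i)
E
```

```text
time: 3.72
position: [0.5892, 0.3513, 0.222]
tool_rot: [2.061, 2.366, -0.002]
ft_force: [-0.8, 0.2, 0.1]
grip_width: 1.0
t 3.73 tcp_h [0.0159 0.2505 0.222 ] units [ 0.12 -0.08  3.05] turn -0.1 F [-0.8  0.2  0.1] w 1.0
rim [314.4 180.6]
base [315.  168.6]
```

View pics/w1.png

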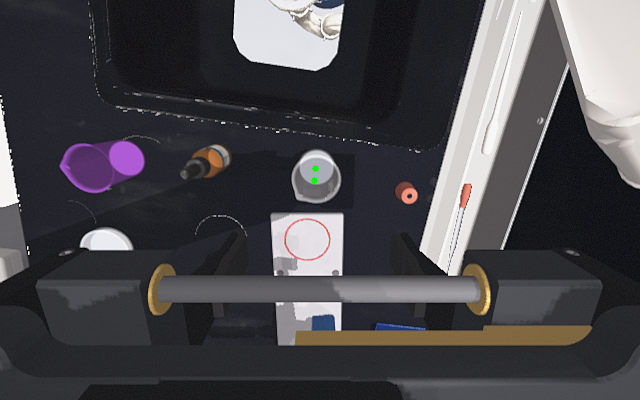

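The wrist view shows the beaker rim at (316,178), which matches my prediction of (314,181). The ring is at (307,239). Descending to grasp.

```bash
python3 - <<'E'
from h import *
w=np.load("w1.npz")
p=plane(307,239,.01,w["K"],w["T"]);print("ring",p.round(4),w2h(p).round(4)); p=plane(316,178,.068,w["K"],w["T"]);print("rim",w2h(p).round(4));p=plane(316,167,.003,w["K"],w["T"]);print("base",w2h(p).round(4))
E
python3 -m jog '[[[1,0.1,-0.08,0.7,-0.1],[1,0,0,0.8,0],[1,0,0,0.8,0],[1,0,0,0.8,0],[1,0,0,0.8,0],[1,0,0,0.6,0],[1,0,0,0.4,0],[1,0,0,0,0]]]'
python3 r.py .013 .255 .025
```

```text
ring [0.5878 0.2568 0.01  ] [0.0007 0.1571 0.01  ]
rim [0.0148 0.2579 0.068 ]
base [0.0143 0.2571 0.003 ]
time: 4.78
position: [0.5803, 0.3604, 0.0253]
tool_rot: [-2.043, -2.385, 0.003]
ft_force: [-0.3, -0.7, 0.4]
grip_width: 1.0
t 4.78 tcp_h [0.0084 0.2607 0.0253] units [-0.14  0.11  0.01] turn 0.09 F [-0.3 -0.7  0.4] w 1.0
```

```bash
python3 -m jog '[[[1,-0.09,0.14,0,0.1],[0.3,0,0,0,0],[0.3,0,0,0,0],[0.3,0,0,0,0],[0.3,0,0,0,0],[0.3,0,0,0,0]]]' 10
python3 -m jog '[[[0.3,0,0,-0.3,0],[0.3,0,0,-0.4,0],[0.3,0,0,-0.3,0],[0.3,0,0,0,0]]]'
python3 r.py 0.0007 .183 .0655
```

```text
time: 5.52
position: [0.5878, 0.3573, 0.0267]
tool_rot: [-2.055, -2.376, 0.0]
ft_force: [-0.3, -0.6, 0.2]
grip_width: 0.597
time: 6.02
position: [0.5891, 0.3578, 0.0688]
tool_rot: [2.055, 2.375, 0.006]
ft_force: [-0.1, -0.3, -0.4]
grip_width: 0.595
t 6.03 tcp_h [0.0167 0.257  0.0688] units [-1.85 -0.4   0.08] turn -0.03 F [-0.1 -0.3 -0.4] w 0.595
```

```bash
python3 -m jog '[[[0.3,-0.6,-0.1,0,0],[0.3,-0.6,-0.15,0,0],[0.3,-0.6,-0.15,0,0],[0.3,0,0,0,0]]]'
python3 r.py 0.0007 .183 .0372
```

```text
time: 6.52
position: [0.5828, 0.2799, 0.0666]
tool_rot: [2.061, 2.371, -0.002]
ft_force: [0.3, 0.4, -0.1]
grip_width: 0.598
t 6.53 tcp_h [-0.0009  0.1808  0.0666] units [0.06 0.04 0.73] turn -0.08 F [ 0.3  0.4 -0.1] w 0.598
```

```bash
python3 - <<'E'
from h import *
i,d,K,T=cam("side");save("s2",cv2.resize(i[100:350,180:430],None,fx=2.4,fy=2.4,interpolation=cv2.INTER_CUBIC))
E
```

```text
(no output)
```

View pics/s2.png

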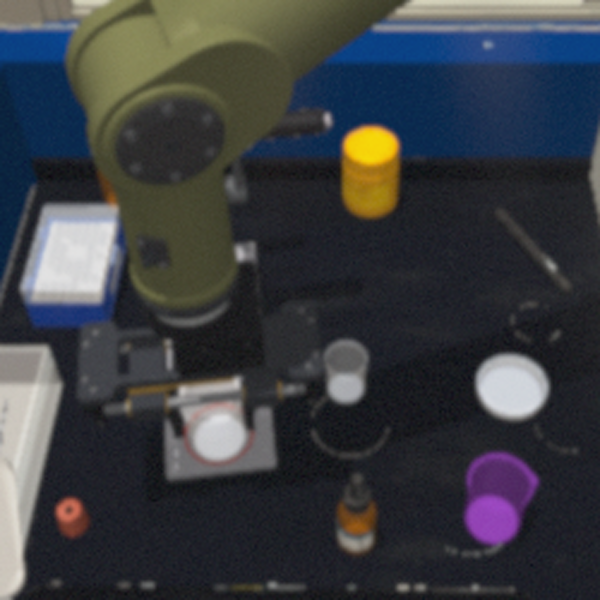

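```bash
python3 -m jog '[[[0.3,0.05,0.04,0.25,0],[0.3,0,0,0.25,0],[0.3,0,0,0.17,0],[0.3,0,0,0,0]]]'
python3 -m jog '[[[0.62,0,0,0,0],[1,0,0,0,0],[1,0,0,0,0],[1,0,0,0,0],[1,0,0,0,0]]]'
python3 r.py 0.0007 .222 .037
```

```text
time: 7.08
position: [0.583, 0.2858, 0.0385]
tool_rot: [-2.055, -2.376, 0.003]
ft_force: [0.1, 0.0, -0.3]
grip_width: 0.592
time: 7.7
position: [0.5838, 0.2859, 0.0399]
tool_rot: [2.056, 2.376, 0.0]
ft_force: [-0.6, -0.2, 0.0]
grip_width: 0.959
t 7.7 tcp_h [0.001  0.1866 0.0399] units [ 0.89 -0.01  0.07] turn -0.03 F [-0.6 -0.2  0. ] w 0.959
```

```bash
python3 -m jog '[[[1,0.45,0,0,0],[1,0.47,0,0,0],[0.33,0,0,0.2,0],[0.33,0,0,0,0],[0.33,0,0,0,0],[0.33,0,0,0,0],[0.33,0,0,0,0]]]'
python3 - <<'E'
from h import *
rem(.0007,.185,.03)
i,d,K,T=cam("wrist");np.savez("w2",i=i,d=d,K=K,T=T);save("w2",i)
i,d,K,T=cam("side");np.savez("s3",i=i,d=d,K=K,T=T);save("s3",cv2.resize(i[200:320,210:330],None,fx=5,fy=5,interpolation=cv2.INTER_CUBIC))
E
```

```text
time: 8.57
position: [0.5788, 0.3219, 0.032]
tool_rot: [2.056, 2.375, 0.001]
ft_force: [-0.3, 0.4, -1.2]
grip_width: 0.518
t 8.57 tcp_h [0.0013 0.2229 0.032 ] units [-0.95 -0.01  0.05] turn -0.04 F [-0.3  0.4 -1.2] w 0.518
```

View pics/w2.png

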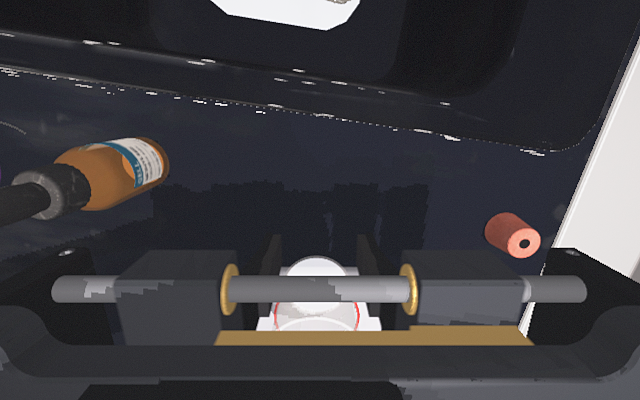

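```bash
python3 -m jog '[[[0.33,0,0,0,0],[0.33,0,0,0,0]]]'
python3 - <<'E'
from h import *
w=np.load("w2.npz");P=pts(w["d"],w["K"],w["T"])
# inner floor outline near (316,262): top arc
for v in (256,258,262,268): print(v,w2h(plane(316,v,.012,w["K"],w["T"])).round(4), w2h(P[v,316]).round(4))
E
```

```text
time: 8.93
position: [0.5785, 0.3223, 0.0318]
tool_rot: [-2.056, -2.376, -0.0]
ft_force: [-0.2, -0.1, 0.7]
grip_width: 0.339
256 [0.0009 0.2075 0.012 ] [0.0009 0.209  0.0149]
258 [0.0009 0.2059 0.012 ] [0.0009 0.209  0.0176]
262 [0.0008 0.2028 0.012 ] [0.001 0.209 0.023]
268 [0.0008 0.1981 0.012 ] [0.001  0.2094 0.0311]
```

View pics/s3.png

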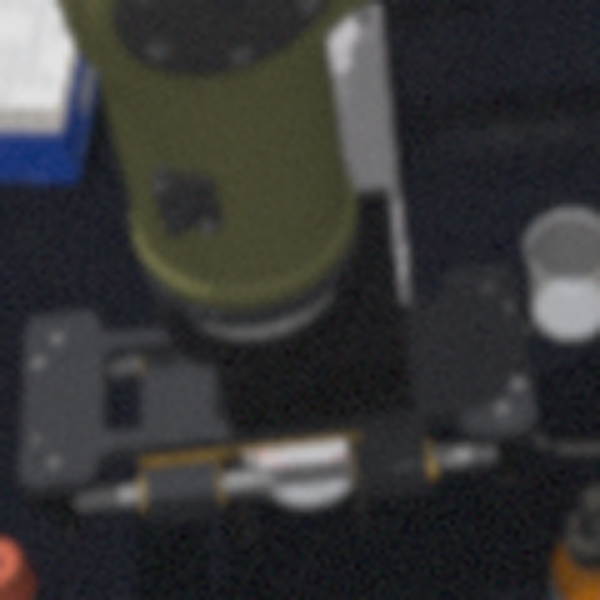

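```bash
python3 -m jog '[[[0.33,-0.07,0,0.15,0],[0.33,-0.08,0,0,0],[0.33,-0.1,0,0,0],[0.33,-0.1,0,0,0],[0.33,-0.1,0,0,0],[0.33,-0.1,0,0,0],[0.33,-0.1,0,0,0],[0.33,-0.1,0,0,0],[0.33,-0.07,0,0,0],[0.33,0,0,0,0]]]'
cat > bk.py <<'E'
from h import *
rem(.0007,.188,.025)
i,d,K,T=cam("wrist");np.savez("w3",i=i,d=d,K=K,T=T);P=pts(d,K,T)
H=np.stack([(P-O)@HX,(P-O)@HY,P[...,2]],-1)
m=(d>0)&(H[...,2]>.014)&(H[...,2]<.04)&(abs(H[...,0])<.03)&(H[...,1]>.1)&(H[...,1]<.215)
v,u=np.where(m);print(len(v))
for uu in range(280,360,6):
    q=H[:,uu][m[:,uu]]
    if len(q): print(uu,q[len(q)//2].round(4),len(q))
E
python3 bk.py
```

```text
time: 10.18
position: [0.5833, 0.2894, 0.0258]
tool_rot: [2.056, 2.375, -0.0]
ft_force: [0.1, 0.5, 0.4]
grip_width: 0.33
t 10.18 tcp_h [0.001  0.1901 0.0258] units [-0.05 -0.01  0.02] turn -0.03 F [0.1 0.5 0.4] w 0.33
2287
280 [-0.0197  0.2016  0.0331] 10
286 [-0.0162  0.2007  0.0339] 15
292 [-0.0123  0.2002  0.0393] 21
298 [-0.0095  0.1828  0.0375] 34
304 [-0.006   0.1843  0.0379] 36
310 [-0.0026  0.1847  0.0364] 36
316 [0.0009 0.1861 0.0389] 36
322 [0.0044 0.1852 0.0362] 37
328 [0.0078 0.1851 0.0383] 36
334 [0.0114 0.1837 0.036 ] 34
340 [0.0149 0.1816 0.0358] 32
346 [0.0177 0.2002 0.0383] 18
352 [0.0215 0.2011 0.0337] 13
358 [0.0247 0.2018 0.0353] 9
```

```bash
python3 -m jog '[[[0.33,-0.05,0,0,0],[0.33,-0.06,0,0,0],[0.33,0,0,0,0],[0.33,0,0,0,0]]]'
python3 bk.py | sed -n '1p;6,12p'
python3 -m jog '[[[0.33,0.3,0,0,0],[0.33,0.5,0,0,0],[0.33,0.2,0,0,0],[0.33,0,0,-0.6,0],[0.33,0,0,-0.8,0],[0.33,0,0,-1,0],[0.33,0,0,-1,0],[0.33,0,0,-1,0],[0.33,0,0,-0.5,0],[0.33,0,0,0,0]]]'
python3 - <<'E'
from h import *
rem(-.05,-.1,.33)
i,d,K,T=cam("wrist");np.savez("w4",i=i,d=d,K=K,T=T)
c,e,K2,T2=cam("side");np.savez("s4",i=c,d=e,K=K2,T=T2)
save("v4",np.hstack([i[150:400,200:440],cv2.resize(c[240:310,220:300],(286,250),interpolation=cv2.INTER_CUBIC)]))
E
```

```text
time: 10.72
position: [0.5838, 0.2854, 0.0257]
tool_rot: [2.056, 2.376, -0.0]
ft_force: [-0.3, -0.2, -0.1]
grip_width: 0.328
t 10.72 tcp_h [0.0009 0.1861 0.0257] units [ 0.05 -0.01  0.02] turn -0.03 F [-0.3 -0.2 -0.1] w 0.328
298 [-0.0096  0.1789  0.0378] 34
304 [-0.0061  0.1795  0.0365] 37
310 [-0.0026  0.1809  0.0378] 38
316 [0.0008 0.1813 0.0374] 38
322 [0.0043 0.1813 0.0375] 38
328 [0.0077 0.1806 0.0375] 36
334 [0.0112 0.1798 0.0372] 34
time: 12.02
position: [0.5786, 0.3258, 0.2229]
tool_rot: [2.055, 2.376, 0.004]
ft_force: [0.4, 0.4, -0.3]
grip_width: 0.327
t 12.03 tcp_h [0.0017 0.2267 0.2229] units [-8.17 -1.27 -2.69] turn -0.02 F [ 0.4  0.4 -0.3] w 0.327
```

View pics/v4.png

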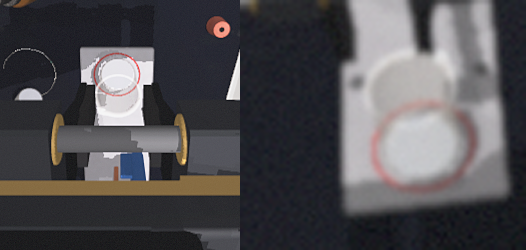

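Both views show the beaker floor concentric with the red ring. Next is the lever, so I'll check the wall heights and travel high.

```bash
python3 - <<'E'
from h import *
for n in("top","side"):
    t=np.load(n+".npz");P=pts(t["d"],t["K"],t["T"]);
    for y in np.arange(-.36,-.06,.04):
        m=(t["d"]>0)&(P[...,0]>.42)&(P[...,0]<.75)&(P[...,1]>y)&(P[...,1]<y+.04)
        print(n,y.round(2),m.sum(),np.percentile(P[m][:,2],[50,99]).round(2) if m.any() else 0)
E
python3 -m jog '[[[0,0,0,-0.9,0],[0,0,0,-0.9,0],[0,0,0,-0.9,0],[0,0,0,-0.8,0],[0,-0.7,-0.1,0,0],[0,-0.9,-0.2,0,0],[0,-0.9,-0.2,0,0],[0,-0.9,-0.2,0,0],[0,-0.9,-0.2,0,0],[0,-0.9,-0.2,0,0]]]'
python3 r.py -.05 -.11 .262
```

```text
top -0.36 0 0
top -0.32 83 [-0.  0.]
top -0.28 0 0
top -0.24 322 [0.16 0.17]
top -0.2 9273 [0.32 0.42]
top -0.16 2021 [0.16 0.18]
top -0.12 3741 [0.11 0.18]
top -0.08 1517 [0.  0.1]
side -0.36 0 0
side -0.32 0 0
side -0.28 0 0
side -0.24 608 [0.17 0.17]
side -0.2 11931 [0.32 0.42]
side -0.16 1174 [0.17 0.18]
side -0.12 4921 [0.11 0.18]
side -0.08 1131 [0.02 0.1 ]
time: 13.38
position: [0.5637, 0.1117, 0.3593]
tool_rot: [-2.054, -2.374, 0.005]
ft_force: [-1.1, 0.7, 0.9]
grip_width: 0.007
t 13.38 tcp_h [-0.0444  0.0172  0.3593] units [-3.18 -0.12  2.44] turn -0.03 F [-1.1  0.7  0.9] w 0.007
```

```bash
python3 -m jog '[[[0,-0.9,-0.1,0,0],[0,-0.9,0,0,0],[0,-0.9,0,0,0],[0,-0.5,0,0,0],[0,0,0,0.8,0],[0,0,0,0.9,0],[0,0,0,0.7,0],[0,0,0,0,0]]]'
python3 r.py -.05 -.054 .262
```

```text
time: 14.38
position: [0.5766, -0.0141, 0.2617]
tool_rot: [-2.052, -2.372, 0.009]
ft_force: [0.9, 0.3, -0.2]
grip_width: 0.008
t 14.38 tcp_h [-0.05   -0.1092  0.2617] units [ 1.38 -0.   -0.01] turn -0.03 F [ 0.9  0.3 -0.2] w 0.008
```

```bash
python3 -m jog '[[[0,0.4,0,0.1,0],[0,0.15,0,0.03,0],[0,0.15,0,0.03,0],[0,0.15,0,0.03,0],[0,0.12,0,0.03,0],[0,0.12,0,0.03,0],[0,0.12,0,0.03,0],[0,0.1,0,0.02,0],[0,0,0,0,0]]]'
python3 r.py -.05 -.052 .25
python3 -m jog '[[[0,0.08,0,0,0],[0,0,0,0,0]]]'
python3 r.py -.05 -.052 .25
```

```text
time: 15.5
position: [0.5711, 0.0367, 0.2526]
tool_rot: [2.056, 2.375, -0.003]
ft_force: [1.0, -3.7, -3.0]
grip_width: 0.009
t 15.5 tcp_h [-0.048  -0.0581  0.2526] units [ 0.15 -0.05  0.06] turn -0.04 F [ 1.  -3.7 -3. ] w 0.009
time: 15.75
position: [0.5705, 0.0387, 0.2525]
tool_rot: [2.057, 2.373, -0.005]
ft_force: [2.4, -6.4, -5.3]
grip_width: 0.004
t 15.75 tcp_h [-0.0483 -0.056   0.2525] units [ 0.1  -0.04  0.06] turn -0.05 F [ 2.4 -6.4 -5.3] w 0.004
```

```bash
python3 -m jog '[[[0,0.08,0,0,0],[0,0.05,0,0,0],[0,0,0,0,0]]]'
python3 - <<'E'
from h import *
rem(-.05,-.052,.25)
for n in("side","top"):
    i,d,K,T=cam(n);np.savez("k"+n,i=i,d=d,K=K,T=T)
    hsv=cv2.cvtColor(i,cv2.COLOR_RGB2HSV);P=pts(d,K,T)
    m=((hsv[...,0]<8)|(hsv[...,0]>170))&(hsv[...,1]>120)&(hsv[...,2]>70)&(d>0)&(P[...,2]>.22)&(P[...,2]<.32)
    v,u=np.where(m)
    if len(v): print(n,len(v),w2h(np.median(P[m],0)).round(4),[w2h(p).round(3) for p in (P[m].min(0),P[m].max(0))])
E
```

```text
time: 16.12
position: [0.5704, 0.0391, 0.2525]
tool_rot: [2.059, 2.366, -0.011]
ft_force: [3.8, -12.9, -6.9]
grip_width: 0.006
t 16.12 tcp_h [-0.0483 -0.0557  0.2525] units [ 0.09 -0.04  0.06] turn -0.09 F [  3.8 -12.9  -6.9] w 0.006
side 120 [-0.0501 -0.0323  0.2616] [array([-0.068, -0.044,  0.22 ]), array([-0.001,  0.134,  0.266])]
top 10 [-0.0659 -0.0313  0.2621] [array([-0.068, -0.033,  0.258]), array([-0.062, -0.03 ,  0.266])]
```

The lever is on its off stop: the knob is at about y -36, z 257, and the force rose to 13 N with no further travel. Next I back off, turn and go over the crank.

```bash
python3 -m jog '[[[0,-0.3,0,0,0],[0,-0.2,0,-0.3,0],[0,0,0,-0.8,0],[0,0,0,-0.8,0],[1,0,-0.5,-0.3,-1],[1,0,0,0,-1],[1,0,0,0,-1],[1,0,0,0,-1],[1,0,0,0,-1],[1,0,0,0,-1]]]' 20
python3 -m jog '[[[1,0,0,0,-1],[1,0,0,0,-1],[1,0,0,0,-1],[1,0,0,0,-1],[1,0,0,0,-1],[1,0,0,0,-1],[1,0,0,0,-1],[1,0,0,0,-1],[1,0,0,0,-1],[1,0,0,0,-1]]]'
python3 -m jog '[[[1,0,0,0,-1],[1,0,0,0,-1],[1,0,0,0,0]]]'
python3 r.py -.107 .0 .3
```

```text
time: 17.48
position: [0.5533, 0.0245, 0.3432]
tool_rot: [1.364, 2.829, 0.004]
ft_force: [0.3, -0.0, -0.7]
grip_width: 0.605
time: 18.73
position: [0.5534, 0.0245, 0.3432]
tool_rot: [0.041, 3.14, 0.003]
ft_force: [1.2, -0.3, 0.8]
grip_width: 1.0
time: 19.1
position: [0.5534, 0.0242, 0.343]
tool_rot: [-0.227, 3.132, 0.002]
ft_force: [0.0, -0.7, 0.2]
grip_width: 1.002
t 19.1 tcp_h [-0.0674 -0.0679  0.343 ] units [1.   1.69 1.07] turn 17.98 F [ 0.  -0.7  0.2] w 1.002
```

```bash
python3 -m jog '[[[1,0.5,0.8,0,0],[1,0.5,0.85,0,0],[1,0,0,0,0]]]'
python3 - <<'E'
from h import *
rem(-.107,0,.226)
for n in("wrist","side"):
    i,d,K,T=cam(n);P=pts(d,K,T);H=np.stack([(P-O)@HX,(P-O)@HY,P[...,2]],-1)
    m=(d>0)&(H[...,2]>.235)&(H[...,2]<.27)&(H[...,0]>-.14)&(H[...,0]<-.075)&(abs(H[...,1])<.05)
    for x in (-.125,-.115,-.105,-.095,-.085):
        q=H[m&(abs(H[...,0]-x)<.005)]
        if len(q)>3: 
            k=q[q[:,2]>q[:,2].max()-.004]; print(n,x,len(q),"y",q[:,1].min().round(4),q[:,1].max().round(4),"topmed",np.median(k[:,1]).round(4),q[:,2].max().round(4))
save("x",i)
E
```

```text
time: 19.48
position: [0.5028, 0.0865, 0.3427]
tool_rot: [-0.234, 3.132, 0.004]
ft_force: [-0.3, -0.4, -0.9]
grip_width: 1.0
t 19.48 tcp_h [-0.1083  0.0012  0.3427] units [-0.03 -0.04  2.92] turn 18.03 F [-0.3 -0.4 -0.9] w 1.0
wrist -0.125 180 y -0.0091 0.011 topmed 0.001 0.2555
wrist -0.115 273 y -0.01 0.0121 topmed 0.001 0.257
wrist -0.105 257 y -0.01 0.0122 topmed 0.001 0.2574
wrist -0.095 252 y -0.0102 0.0123 topmed 0.001 0.2576
wrist -0.085 241 y -0.0103 0.0115 topmed 0.001 0.2574
side -0.125 19 y -0.0045 0.012 topmed 0.0032 0.2566
side -0.115 50 y -0.0032 0.0119 topmed 0.0022 0.2583
side -0.105 55 y -0.0047 0.0128 topmed 0.0025 0.2587
side -0.095 52 y -0.0031 0.0133 topmed 0.004 0.2589
side -0.085 54 y -0.0061 0.0139 topmed 0.0039 0.2588
```

```bash
python3 -m jog '[[[1,0,0,0.7,0],[1,0,0,0.8,0],[1,0,0,0.8,0],[1,0,0,0.6,0],[1,0,0,0,0],[0.1,0,0,0,0],[0.1,0,0,0,0],[0.1,0,0,0,0],[0.1,0,0,0,0],[0.1,0,0,0,0]]]' 25
python3 -m jog '[[[0.1,0,0,0,0],[0.1,0,0,0,0],[0.1,0,0,0,0],[0.1,0,0,0,0],[0.1,0,0,0,0],[0.1,0,0,0,0]]]'
python3 r.py -.107 0 .226
```

```text
time: 20.82
position: [0.5042, 0.0828, 0.2259]
tool_rot: [-0.226, 3.133, 0.0]
ft_force: [0.2, 0.4, -0.3]
grip_width: 0.519
time: 21.58
position: [0.5041, 0.0829, 0.2258]
tool_rot: [0.227, -3.133, -0.0]
ft_force: [-0.7, 2.9, 0.6]
grip_width: 0.252
t 21.57 tcp_h [-0.1076 -0.0026  0.2258] units [-0.01  0.07 -0.01] turn 17.97 F [-0.7  2.9  0.6] w 0.252
```

```bash
python3 -m jog '[[[0.1,0,-0.06,0,0],[0.1,0,-0.06,0.01,0],[0.1,0,-0.06,0.01,0],[0.1,0,-0.06,0.01,0],[0.1,0,0,0,0],[0.1,0,0,0,0]]]'
python3 - <<'E'
from h import *
rem(-.107,-.011,.225)
i,d,K,T=cam("side");np.savez("s5",i=i,d=d,K=K,T=T)
a=np.load("side.npz")["i"]
k=np.load("kside.npz")["i"]
f=lambda x:cv2.resize(x[110:200,225:315],None,fx=4.4,fy=4.4,interpolation=cv2.INTER_CUBIC)
save("v5",np.hstack([f(a),f(i)]))
E
```

```text
time: 22.32
position: [0.5055, 0.0729, 0.2247]
tool_rot: [-0.226, 3.133, -0.0]
ft_force: [-2.2, 2.4, 3.2]
grip_width: 0.254
t 22.32 tcp_h [-0.1076 -0.0127  0.2247] units [-0.01  0.04 -0.01] turn 17.97 F [-2.2  2.4  3.2] w 0.254
```

View pics/v5.png

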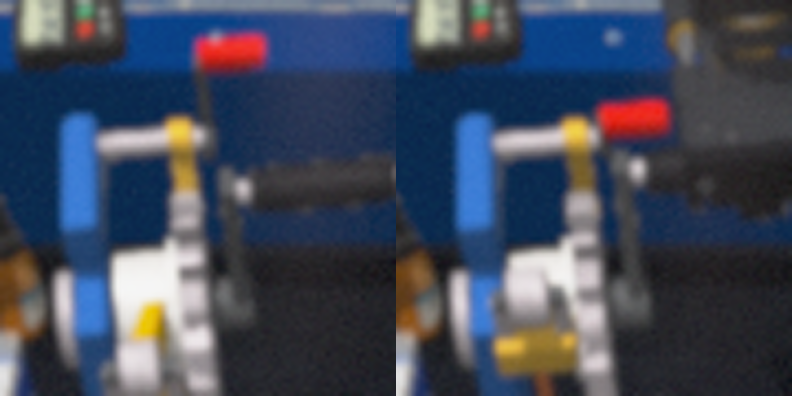

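```bash
python3 -m jog '[[[0.1,0,-0.07,0.01,0],[0.1,0,0,0,0],[0.1,0,0.06,-0.01,0],[0.1,0,0.11,-0.02,0],[0.1,0,0.11,-0.015,0],[0.1,0,0.11,-0.01,0],[0.1,0,0.11,0,0],[0.1,0,0.11,0.01,0],[0.1,0,0,0,0]]]'
python3 r.py -.107 .0095 .2255
```

```text
time: 23.5
position: [0.5023, 0.0953, 0.2252]
tool_rot: [0.228, -3.133, -0.0]
ft_force: [1.4, 4.1, -5.6]
grip_width: 0.256
t 23.5 tcp_h [-0.1075  0.0099  0.2252] units [-0.01 -0.01 -0.01] turn 17.98 F [ 1.4  4.1 -5.6] w 0.256
```

The drum is past 0 and the load is still on the gripper, so the pawl has cleared. Continuing down gently.

```bash
python3 -m jog '[[[0.1,0,0.11,0.02,0],[0.1,0,0.11,0.025,0],[0.1,0,0.11,0.03,0],[0.1,0,0.105,0.035,0],[0.1,0,0.105,0.045,0],[0.1,0,0.1,0.05,0],[0.1,0,0.1,0.055,0],[0.1,0,0.095,0.06,0],[0.1,0,0,0,0]]]'
python3 r.py -.107 .0434 .2129
```

```text
time: 24.62
position: [0.4977, 0.1273, 0.2126]
tool_rot: [-0.226, 3.133, -0.002]
ft_force: [4.8, -0.7, -11.3]
grip_width: 0.254
t 24.62 tcp_h [-0.1073  0.0423  0.2126] units [-0.01  0.03 -0.01] turn 17.97 F [  4.8  -0.7 -11.3] w 0.254
```

```bash
python3 -m jog '[[[0.1,0,0.08,0.08,0],[0.1,0,0.085,0.085,0],[0.1,0,0.08,0.08,0],[0.1,0,0.08,0.085,0],[0.1,0,0.075,0.085,0],[0.1,0,0.07,0.09,0],[0.1,0,0.03,0.04,0],[0.1,0,0,0,0]]]'
python3 r.py -.107 .0615 .195
```

```text
time: 25.62
position: [0.4953, 0.1453, 0.194]
tool_rot: [-0.223, 3.133, -0.003]
ft_force: [-2.5, -7.0, 7.0]
grip_width: 0.257
t 25.62 tcp_h [-0.1071  0.0603  0.194 ] units [-0.    0.03 -0.03] turn 17.95 F [-2.5 -7.   7. ] w 0.257
```

```bash
python3 -m jog '[[[0.1,0,0.03,0.04,0],[0.1,0,0,0,0],[0.1,0,0,0,0]]]'
python3 - <<'E'
from h import *
rem(-.107,.0615,.194)
i,d,K,T=cam("side");save("v6",cv2.resize(i[140:320,200:330],None,fx=3.3,fy=3.3,interpolation=cv2.INTER_CUBIC))
P=pts(d,K,T)
hsv=cv2.cvtColor(i,cv2.COLOR_RGB2HSV)
m=(hsv[...,0]>15)&(hsv[...,0]<32)&(hsv[...,1]>120)&(hsv[...,2]>90)&(d>0)
H=np.stack([(P-O)@HX,(P-O)@HY,P[...,2]],-1)
m&=(abs(H[...,0])<.04)&(H[...,1]>.05)&(H[...,1]<.2)
q=H[m];print(len(q),np.percentile(q,[2,50,98],0).round(3).tolist())
E
```

```text
time: 26.0
position: [0.4953, 0.1454, 0.1936]
tool_rot: [-0.222, 3.132, -0.004]
ft_force: [-5.8, -10.3, 14.3]
grip_width: 0.253
t 26.0 tcp_h [-0.1071  0.0605  0.1936] units [-0.    0.03 -0.01] turn 17.94 F [ -5.8 -10.3  14.3] w 0.253
359 [[-0.013, 0.053, 0.096], [-0.001, 0.115, 0.146], [0.012, 0.162, 0.165]]
```

View pics/v6.png

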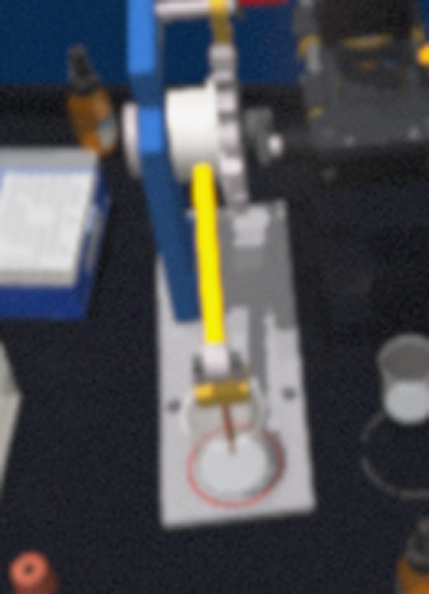

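The view shows the boom down against its stop and the coupon at (230,430) inside the beaker. The beaker is concentric with the ring. Releasing and retreating.

```bash
python3 -m jog '[[[0.1,0,-0.03,-0.04,0],[0.6,0,0,0,0],[0.6,0,0,0,0],[0.6,0,0,0,0],[0.6,0,0,0,0],[0.6,0,0,0,0]]]'
python3 -m jog '[[[0.6,0,0,-0.4,0],[0.6,0,0,-0.8,0],[0.6,0,0,-0.9,0],[0.6,0,0,-0.9,0],[0.6,0,0,-0.4,0],[0.6,0,0,0,0],[0.6,0,0,0,0],[0.6,0,0,0,0]]]'
python3 - <<'E'
from h import *
rem(-.107,.0615,.194)
i,d,K,T=cam("side");P=pts(d,K,T);H=np.stack([(P-O)@HX,(P-O)@HY,P[...,2]],-1)
hsv=cv2.cvtColor(i,cv2.COLOR_RGB2HSV)
m=(hsv[...,0]>15)&(hsv[...,0]<32)&(hsv[...,1]>120)&(hsv[...,2]>90)&(d>0)&(abs(H[...,0])<.04)&(H[...,1]>.05)&(H[...,1]<.2)
print(m.sum(),np.percentile(H[m],[2,50,98],0).round(3).tolist())
m=(d>0)&(H[...,0]>-.14)&(H[...,0]<-.06)&(H[...,1]>.02)&(H[...,1]<.1)&(H[...,2]>.15)&(H[...,2]<.25)
print("grip",m.sum(),np.median(H[m],0).round(3))
b=(d>0)&(abs(H[...,0])<.035)&(H[...,1]>.17)&(H[...,1]<.19)&(H[...,2]>.015)&(H[...,2]<.085);print("beaker front",H[b][:,1].max().round(3) if b.any() else None)
s=np.load("s3.npz");save("v7",cv2.resize(i[100:350,180:430],None,fx=2.4,fy=2.4))
E
```

```text
time: 26.8
position: [0.4947, 0.1477, 0.1913]
tool_rot: [0.227, -3.133, -0.0]
ft_force: [0.7, -0.4, -0.3]
grip_width: 0.591
time: 27.8
position: [0.4941, 0.1472, 0.3259]
tool_rot: [0.226, -3.131, 0.001]
ft_force: [-0.4, 1.2, -0.5]
grip_width: 0.603
t 27.8 tcp_h [-0.108   0.0625  0.3259] units [-0.03 -0.02  3.3 ] turn 17.97 F [-0.4  1.2 -0.5] w 0.603
357 [[-0.013, 0.053, 0.096], [-0.001, 0.115, 0.146], [0.012, 0.163, 0.165]]
grip 343 [-0.091  0.067  0.222]
beaker front 0.184
```

View pics/v7.png

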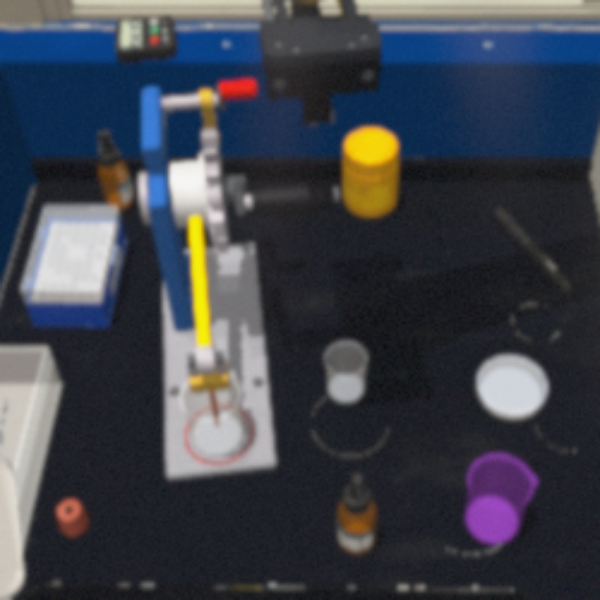

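The gripper is clear of everything, the boom stays down, the coupon is in the centred beaker, and the bottle and jar have not moved. Handing in.

```bash
python3 -c "
from bench import job;print(job.close_job())"
```

```text
the job is handed in; nothing more can be done
None
```

The job is handed in, at about 28 s of the 66 s allowed. By my last checks the boom is fully down and the coupon hangs in the beaker on the ring. No verdict was reported.

**What I did**
- **Beaker:** The rows cannot tilt the tool, so I did not lean it as the task suggests. I set the beaker upright on the plate about 28 mm short of the ring, clear of the coupon. I then slid it onto the ring with the partly open fingers.
- **Lever:** I pushed the knob over to its off stop, where the force rose to about 13 N with no further travel.
- **Crank:** I gripped the handle, wound up about 0.2 rad to free the pawl, and eased the drum down at roughly 0.5 rad/s to the stop. I then let go and lifted clear.

**Last checks**
- **Beaker:** Before the boom came down, depth put the beaker centre at about hoist y 157 mm, and the camera views showed it concentric with the ring. It still looked centred at the end.
- **Drum:** With the gripper away, the boom stayed where it was. The drum angle was not measured directly; I judged it from the crank position and the push-back at the stop.
- **Pawl:** The picture did not show clearly that it had sprung clear. I inferred it because the drum passed 0 with its weight still on the gripper.
- **Bystanders:** The bottles and the jar looked unmoved in the final view.

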